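# Level the instrument stand so that it no longer rocks

### The arm

A 7-joint arm with a two-finger parallel gripper is mounted at the origin on a cart in front of the work surface, level with it; the furniture and walls round the work are solid. World frame = base frame: x ahead of the robot, y to its left, z up, the work surface at z = 0. Lengths are in mm, angles in rad, forces in N, time in s.
With the tool pointing down it reaches from about 400 to 900 mm from the base axis. Payload 5.5 kg.
Tool frame: the origin (TCP) lies midway between the tips of the shut fingers; the grasp point (between the pads) lies 19 mm behind it; z points along the fingers, y is the line along which they close (so a half turn about z gives the same grasp; the last joint's range is limited). The gripper opens to 92 mm and grips with 3 to 60 N. Pads are 19 mm wide; open, the fingers measure 130 mm over their backs; the gripper's body (75 mm by 190 mm) begins 47 mm behind the grasp point.
Start: joints at [1.401, 0.501, -0.427, 1.55, 0.221, 1.138, -0.21], TCP at [272.651, -590.052, 226.729] pointing down, gripper open.
Joint ranges: [-2.88, 2.88], [-0.31, 2.03], [-1.54, 1.56], [0.2, 2.42], [-1.41, 4.55], [0.19, 2.02], [-2.57, 2.57]. Speed limits (rad/s): [2.57, 2.57, 3.14, 3.14, 3.14, 3.14, 3.14].

### API

Orientations are given as a rotation vector (axis times angle).
In Python, from workcell import * gives the robot as it stands.
- The arm moves only by the tool servo_tool, never from a script. Its argument "targets" is a list of rows, each an object of numbers: "tx", "ty", "tz": the shift along the tool's x, y, z in cm; "wx", "wy", "wz": the turn, a rotation vector about the tool's x, y, z in degrees; "fingers": the closure, from -1 (fully open) to 1 (shut), so that 0 is half open. A call has 1 to 12 rows; each row shifts and turns the commanded pose from where the row before left it, along the tool's axes as they then stand; what a row does not reach is not made up. A row lasts 1/8 s, in which the tool goes at most 62.5 mm and 10.7 degrees, less where a joint would pass 70% of its speed; a pose out of reach is approached as far as the arm can. A call with a gripper value outside its range is refused whole. The fingers move at their own pace and stop on an object; "grip_force" is the grip in N (left out, the last holds). Time passes only in rows, so rows that do not move let the fingers close. It gives the time, the measured TCP pose, the force, the opening and the grip force at its end, in the units of the state.
- observe(): the state, without advancing time (a new reading comes with each control period).
- grab_frame(name): name is "side" or "top" or "wrist"; returns a dict with "color" (420x560x3 uint8, blue, green, red), "range_z" (420x560 float32, mm along the optical axis (not along the pixel's ray), 0 where there is no reading), "vfov" (degrees; the focal length in pixels is half the picture's height over the tangent of half this angle, whatever the lens; pixels are square), "cx", "cy" (the principal point, pixels), "camera_from_world" (4x4, takes a point from world to camera coordinates). Camera axes: x right, y up, looking along -z (the intrinsics and any distortion apply to the point x, -y, -z); pixel columns grow to the right and rows downward; lengths in mm; the calibration is good to about 2 mm. The wrist camera is an equidistant fisheye: a pixel r from the principal point sees the ray r / f radians off the axis. A picture is of the moment at which its call begins.
- sign_off(): hands the job in; it is judged then, once.
Trained networks look in the newest picture that a camera, given by its name, has taken for a name from the list of things; names that differ only in an ending like _2 or _b are one class to them, and where a whole thing is asked for, a point or a joint stands for the part that bears it (a point fixed in the world has none). Each returns a list of dicts, best first, with "p" (0 to 1); they miss things now and then, are a little off and sometimes report something else, mostly with a low value. They report only what shows in the picture. A call takes as long as a camera call.
- search_frame(camera, label): "point" ([x, y, z] in mm, in world coordinates, good to about 4 mm: the middle of the surface that is visible of it).
- cut_out(camera, label): "region" (420x560 bool, what is visible of it).
The state is a dict: "t": time; "joints": joint angles; "qvel": joint speeds; "joint_torque": joint torques, N m; "tool_pos": TCP position; "tool_rot": TCP orientation; "ft_force": force on the tool from outside, world axes, zero at the start; "moment": the same for the moment, N m; "opening": finger opening in mm; "grasp_force": force on a finger pad.
Only numpy, scipy, OpenCV 4.12 (cv2) and the standard library are available. Lean on these libraries where they do the work, as an engineer would, in place of code of your own. Each camera call takes 0.05 s, during which the arm holds its last target. There are 200 camera calls.

### The job

The blue instrument stand rests only on its three fixed feet, because the feet of its two black levelling knobs at the front hang clear of their rubber pads, so it rocks when a front corner is leaned on. Turn both knobs clockwise, feeling for the load, until both screw feet carry a fair share of the weight and all five feet bear firmly on their pads, without jacking the fixed feet off theirs. Be gentle: do not press hard on the pads, do not shove the stand out of place, and leave the things round it alone.

Things in the scene. Friction and masses are not known exactly. Their poses are not given: they have to be found in the camera images.
- stand: blue cast stand, loose, about 2.3 kg (+-10 %): plate 215 (x) x 255 (y) x 16 mm, column and vice head in the middle, 186 mm tall. Origin under the plate's centre, level with the undersides of the fixed feet; x to the rear (away from the robot), y left, z up. Plate top at z = 40 mm. Fixed feet at (85, 95), (85, -95), (-85, 0) mm, screw feet at (-85, 105), (-85, -105) mm. Starts level.
- knob_axis_left (a point): centre (half-way up) of the left front levelling knob: round, black, ribbed, 40 mm across, 28 mm tall, upright axis, underside 24 mm above the plate; free for 70 mm round its axis. Clockwise from above (negative about z) lowers its foot 2.5 mm per rad; the knob keeps its height. Takes about 0.06 N m, stays where left. The foot starts 1.5 to 7 mm above its pad, unknown, not as the other's.
- knob_axis_right (a point): centre of the right front levelling knob, like the left one. A gripper that holds a knob at its height while turning is pushed up once the foot touches, by about 11 N per further rad; side forces from a grip off the axis can mask it. About 0.5 rad past touch, on both, shares the load well; much more lifts fixed feet. A hand that presses the knob down makes it touch 0.07 rad early per N (lifting: late).
- mount: dark steel plate, 230 x 270 x 8 mm, fixed to the flat bench, with five rubber-topped pads on which the stand's feet stand. Origin under its centre, axes as the stand's
- pad_rear_left: pad (steel cup 44 mm across with rubber top) under the rear left fixed foot of the stand; the pad is fixed to the plate, its rubber top (38 mm across) lies 14 mm above this origin when unloaded and gives about 1 mm per 12 N
- pad_rear_right: pad under the rear right fixed foot of the stand; the pad is fixed to the plate, its rubber top (38 mm across) lies 14 mm above this origin when unloaded and gives about 1 mm per 12 N
- pad_front_mid: pad under the front middle fixed foot of the stand; the pad is fixed to the plate, its rubber top (38 mm across) lies 14 mm above this origin when unloaded and gives about 1 mm per 12 N
- pad_screw_left: pad under the left screw foot of the stand; the pad is fixed to the plate, its rubber top (38 mm across) lies 14 mm above this origin when unloaded and gives about 1 mm per 12 N
- pad_screw_right: pad under the right screw foot of the stand; the pad is fixed to the plate, its rubber top (38 mm across) lies 14 mm above this origin when unloaded and gives about 1 mm per 12 N
- tape_measure: yellow tape measure, 31 x 70 x 62 mm, loose, a bystander; origin under its centre
- small_tin: round white tin with green lid, 64 mm across, 34 mm tall, loose, a bystander; origin under its centre
- screwdriver: screwdriver with orange handle, 181 mm long (along its y), 22 mm thick, lying to the right of the stand, a bystander; origin under its centre

How it is judged:
By the outcome, as a careful person would: the job done as asked, in the order asked, and still so for the second after the job is handed in, with the robot touching nothing.
It also fails if it takes over 72 s, if anything falls off the work surface, if the arm or the gripper's body presses on something with over 40 N, if the wrist force passes 120 N, or if a joint passes its speed limit or range.

## Working session

There is one attempt and no reset: what is moved stays moved. The work goes in short steps, Python scripts to look and compute and a tool call to move; the robot and the scene stay as the last step left them, time stands still between calls to the robot, and variables do not carry over. Pictures are saved under pics/ and viewed, at most 10 in all, crops included, and the job is handed in when it is done.

Besides the shell and the picture viewer there is one more tool, called by a JSON object that holds its "name" and its "arguments". servo_tool: Moves the arm, as the interface text tells. Its arguments: {"type":"object","properties":{"targets":{"type":"array","items":{"type":"object","properties":{"tx":{"type":"number"},"ty":{"type":"number"},"tz":{"type":"number"},"wx":{"type":"number"},"wy":{"type":"number"},"wz":{"type":"number"},"fingers":{"type":"number"}}}},"grip_force":{"type":"number"}},"required":["targets"]}

```bash
mkdir -p pics; cat > h.py <<'E'
from workcell import *
import numpy as np, cv2
from scipy.spatial.transform import Rotation as R
def pts(f):
    h=f['color'].shape[0]; F=h/2/np.tan(np.radians(f['vfov'])/2)
    v,u=np.mgrid[0:h,0:f['color'].shape[1]]; z=f['range_z']
    c=np.stack([(u-f['cx'])/F*z,-(v-f['cy'])/F*z,-z,np.ones_like(z)],-1)
    return (c@np.linalg.inv(f['camera_from_world']).T)[...,:3]
E
python3 - <<'E'
from h import *
s=observe(); print(s)
im=[]
for c in ['side','top']:
    f=grab_frame(c); im.append(f['color'])
    for n in ['stand','knob_axis_left','knob_axis_right','mount','tape_measure','small_tin','screwdriver']:
        print(c,n,[(np.round(d['point']),round(d['p'],2)) for d in search_frame(c,n)[:2]])
    P=pts(f)
    if c=='top':
        m=cut_out(c,'stand')[0]['region']&(f['range_z']>0); Q=P[m]
        k=abs(Q[:,2]-62)<8
        print('plate rect',cv2.minAreaRect(Q[k][:,:2].astype(np.float32)),np.median(Q[k][:,2]))
        for n in ['knob_axis_left','knob_axis_right']:
            pass
cv2.imwrite('pics/a.png',cv2.resize(np.hstack(im),(800,300)))
cv2.imwrite('pics/b.png',cv2.resize(im[1],(800,600)))
E
```

```text
{'t': 0.0, 'joints': array([ 1.40118748,  0.50187628, -0.42677482,  1.55144687,  0.22082092,
        1.13828144, -0.21029714]), 'qvel': array([-0.00091388,  0.00234004, -0.00093006,  0.00031876,  0.00056183,
        0.00061202,  0.00068212]), 'joint_torque': array([ 4.67763621e-04, -5.66585290e+01, -5.81620708e+00, -2.79109275e+01,
       -6.87074452e-02,  3.10016389e-02,  1.90033543e-04]), 'tool_pos': array([ 272.2789569 , -589.45668276,  225.66037828]), 'tool_rot': array([-3.06642777e+00, -6.74227926e-01,  5.78780875e-04]), 'ft_force': array([0.21656552, 0.15980197, 0.51053746]), 'moment': array([-0.01270851,  0.01059638,  0.04738039]), 'grasp_force': 0.0, 'opening': 91.68223498921536}
side stand [(array([576., -42.,  60.]), 0.6)]
side knob_axis_left [(array([576., -50.,  61.]), 0.56)]
side knob_axis_right [(array([573., -53.,  60.]), 0.58)]
side mount [(array([ 555., -139.,    5.]), 0.83)]
side tape_measure [(array([ 556., -139.,    6.]), 0.17)]
side small_tin [(array([462., 348.,  31.]), 0.86)]
side screwdriver [(array([ 460., -400.,   19.]), 0.96)]
top stand [(array([571., -25.,  60.]), 0.76)]
top knob_axis_left [(array([572., -30.,  61.]), 0.77)]
top knob_axis_right [(array([570., -23.,  64.]), 0.75)]
top mount []
top tape_measure [(array([ 675., -319.,   57.]), 0.73)]
top small_tin [(array([457., 368.,  32.]), 0.77)]
top screwdriver [(array([ 453., -398.,   16.]), 0.49)]
plate rect ((571.9913330078125, -26.407012939453125), (214.78501892089844, 255.04345703125), 9.279736518859863) 60.873549470254034
```

View pics/a.png

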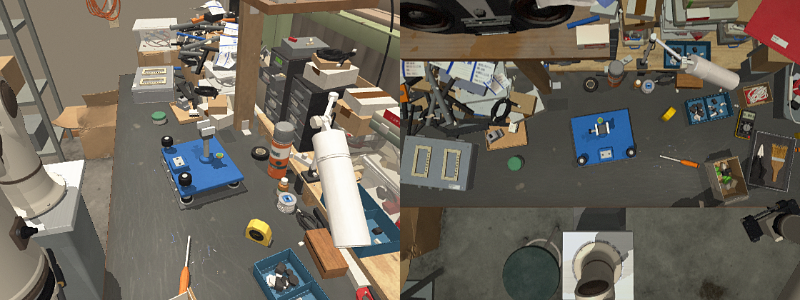

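View pics/b.png

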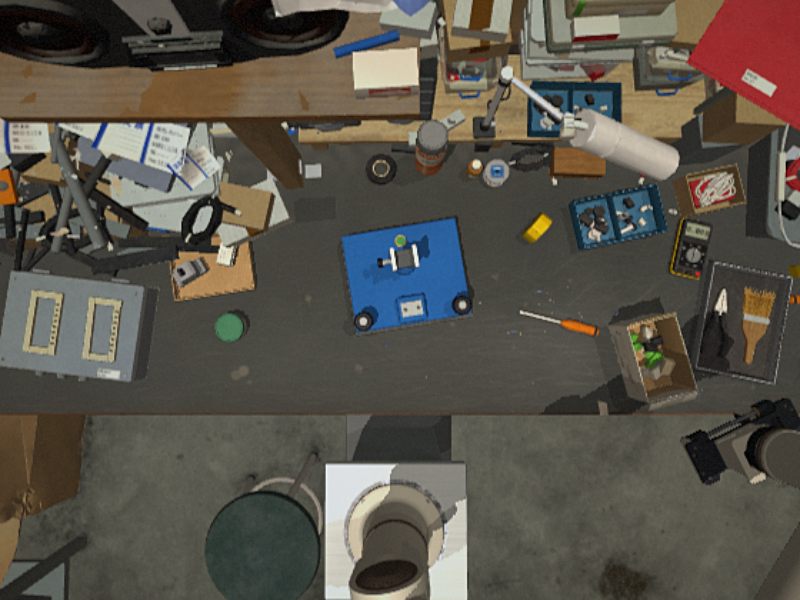

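The views show the blue stand mid-bench, with black knobs at pixels (363,321) for the left and (462,304) for the right in the enlarged top view. It is yawed about +9°. Next I'll refine the knob positions using depth.

```bash
python3 - <<'E'
from h import *
f=grab_frame('top');P=pts(f)
for c in ['top','side']:
  f=grab_frame(c);P=pts(f);print(c)
  for n,x,y in [('L',471.2,63.5),('R',505,-143.7)]:
    m=(np.hypot(P[...,0]-x,P[...,1]-y)<35)&(P[...,2]>85)&(f['range_z']>0)
    Q=P[m]; top=np.percentile(Q[:,2],80); k=abs(Q[:,2]-top)<5
    print(n,len(Q),'ztop',top,np.median(Q[k][:,2]),'circle',cv2.minEnclosingCircle(Q[k][:,:2].astype(np.float32)),Q[k].mean(0))
  b=(f['color'][...,0]>90)&(f['color'][...,2]<60)&(abs(P[...,0]-572)<90)&(abs(P[...,1]+26)<100)&(P[...,2]<75)
  print('plate z',np.percentile(P[b][:,2],[10,50,90]))
  b=(abs(P[...,0]-400)<25)&(abs(P[...,1]+26)<100);print('bench z',np.median(P[b][:,2]))
s=observe();print(s['tool_pos'],R.from_rotvec(s['tool_rot']).as_matrix().round(3))
E
```

```text
top
L 146 ztop 113.76997073177267 112.21025653293782 circle ((471.47430419921875, 63.79377365112305), 19.686065673828125) [470.57141629  63.81218513 112.38610797]
R 152 ztop 113.92460594475497 112.1224587838766 circle ((504.63067626953125, -143.92958068847656), 19.659955978393555) [ 504.64534085 -143.49577278  112.35293735]
plate z [57.69177442 60.96461672 64.34384733]
bench z -0.16237942440443476
side
L 224 ztop 113.54730958180127 113.01297990181149 circle ((471.3052673339844, 63.038448333740234), 19.716094970703125) [470.72651518  60.07346456 112.7436305 ]
R 322 ztop 113.66512338527116 113.0958180901739 circle ((502.85986328125, -145.07032775878906), 21.114662170410156) [ 503.96814297 -146.40928432  112.87810161]
plate z [60.36931483 62.36257058 70.66704236]
bench z 0.9605884844251023
[ 272.66616961 -590.04420962  226.74953647] [[ 0.908  0.419  0.   ]
 [ 0.419 -0.908 -0.   ]
 [ 0.     0.    -1.   ]]
```

{"name": "servo_tool", "arguments": {"targets": [{"tx":3.97,"ty":-3.08,"fingers":-1},{"tx":3.97,"ty":-3.08,"fingers":-1},{"tx":3.97,"ty":-3.08,"fingers":-1},{"tx":3.97,"ty":-3.08,"fingers":-1},{"tx":3.97,"ty":-3.08,"fingers":-1},{"tx":3.97,"ty":-3.08,"fingers":-1},{"tx":3.97,"ty":-3.08,"fingers":-1},{"tx":3.97,"ty":-3.08,"fingers":-1},{"tx":3.97,"ty":-3.08,"fingers":-1},{"tx":3.97,"ty":-3.08,"fingers":-1},{"fingers":-1},{"fingers":-1}]}}

```text
schema error: expected keys tx, ty, tz, wx, wy, wz, fingers
```

```bash
cat > st.py <<'E'
from h import *
def st(x,y,z=80.4):
    s=observe(); M=R.from_rotvec(s['tool_rot']).as_matrix()
    d=np.array([x,y,z])-s['tool_pos']
    print('t',round(s['t'],2),'pos',s['tool_pos'].round(1),'tool-frame delta cm',(M.T@d/10).round(2),'yaw',np.degrees(np.arctan2(M[1,0],M[0,0])).round(1),'zaxis',M[:,2].round(3))
    print('q',s['joints'].round(2),'F',s['ft_force'].round(1),'M',s['moment'].round(2),'op',round(s['opening'],1))
import sys; st(*map(float,sys.argv[1:]))
E
python3 st.py 504.6 -143.9
```

```text
t 1.0 pos [ 272.7 -590.   226.7] tool-frame delta cm [ 39.77 -30.77  14.63] yaw 24.8 zaxis [ 0. -0. -1.]
q [ 1.4   0.5  -0.43  1.55  0.22  1.14 -0.21] F [ 0.7 -0.2  0.2] M [ 0.05 -0.02  0.04] op 91.3
```

{"name": "servo_tool", "arguments": {"targets": [{"tx":3.98,"ty":-3.08,"tz":0,"wx":0,"wy":0,"wz":0,"fingers":-1},{"tx":3.98,"ty":-3.08,"tz":0,"wx":0,"wy":0,"wz":0,"fingers":-1},{"tx":3.98,"ty":-3.08,"tz":0,"wx":0,"wy":0,"wz":0,"fingers":-1},{"tx":3.98,"ty":-3.08,"tz":0,"wx":0,"wy":0,"wz":0,"fingers":-1},{"tx":3.98,"ty":-3.08,"tz":0,"wx":0,"wy":0,"wz":0,"fingers":-1},{"tx":3.98,"ty":-3.08,"tz":0,"wx":0,"wy":0,"wz":0,"fingers":-1},{"tx":3.98,"ty":-3.08,"tz":0,"wx":0,"wy":0,"wz":0,"fingers":-1},{"tx":3.98,"ty":-3.08,"tz":0,"wx":0,"wy":0,"wz":0,"fingers":-1},{"tx":3.98,"ty":-3.08,"tz":0,"wx":0,"wy":0,"wz":0,"fingers":-1},{"tx":3.98,"ty":-3.08,"tz":0,"wx":0,"wy":0,"wz":0,"fingers":-1},{"tx":0,"ty":0,"tz":0,"wx":0,"wy":0,"wz":0,"fingers":-1}]}}

```text
t: 2.38
tool_pos: [506.8, -138.3, 227.4]
tool_rot: [-3.064, -0.687, -0.004]
ft_force: [0.4, -0.9, 0.1]
opening: 91.9
grasp_force: 0.0
```

```bash
python3 st.py 504.6 -143.9
```

```text
t 2.38 pos [ 506.8 -138.3  227.4] tool-frame delta cm [-0.47  0.42 14.7 ] yaw 25.3 zaxis [ 0.002  0.002 -1.   ]
q [ 0.77  0.31 -0.66  1.86  0.22  1.05 -1.11] F [ 0.4 -0.9  0.1] M [-0.04  0.05  0.08] op 91.9
```

{"name": "servo_tool", "arguments": {"targets": [{"tx":0,"ty":0,"tz":0,"wx":0,"wy":0,"wz":-10,"fingers":-1},{"tx":0,"ty":0,"tz":0,"wx":0,"wy":0,"wz":-10,"fingers":-1},{"tx":0,"ty":0,"tz":0,"wx":0,"wy":0,"wz":0,"fingers":-1},{"tx":0,"ty":0,"tz":0,"wx":0,"wy":0,"wz":0,"fingers":-1}]}}

```text
t: 2.88
tool_pos: [504.5, -144.3, 226.7]
tool_rot: [2.907, 1.191, -0.0]
ft_force: [-0.1, -1.2, -0.1]
opening: 91.9
grasp_force: 0.0
```

```bash
python3 st.py 504.6 -143.9
```

```text
t 2.88 pos [ 504.5 -144.3  226.7] tool-frame delta cm [ 0.04 -0.02 14.63] yaw 44.5 zaxis [-0. -0. -1.]
q [ 0.83  0.32 -0.72  1.86  0.24  1.05 -0.78] F [-0.1 -1.2 -0.1] M [-0.   -0.02  0.03] op 91.9
```

{"name": "servo_tool", "arguments": {"targets": [{"tx":0,"ty":0,"tz":0,"wx":0,"wy":0,"wz":-10,"fingers":-1},{"tx":0,"ty":0,"tz":0,"wx":0,"wy":0,"wz":-10,"fingers":-1},{"tx":0,"ty":0,"tz":0,"wx":0,"wy":0,"wz":-10,"fingers":-1},{"tx":0,"ty":0,"tz":0,"wx":0,"wy":0,"wz":-10,"fingers":-1},{"tx":0,"ty":0,"tz":1,"wx":0,"wy":0,"wz":-10,"fingers":-1},{"tx":0,"ty":0,"tz":1,"wx":0,"wy":0,"wz":-10,"fingers":-1},{"tx":0,"ty":0,"tz":1,"wx":0,"wy":0,"wz":-10,"fingers":-1},{"tx":0,"ty":0,"tz":1,"wx":0,"wy":0,"wz":-10,"fingers":-1},{"tx":0,"ty":0,"tz":1,"wx":0,"wy":0,"wz":-10,"fingers":-1},{"tx":0,"ty":0,"tz":1,"wx":0,"wy":0,"wz":-10,"fingers":-1},{"tx":0,"ty":0,"tz":1,"wx":0,"wy":0,"wz":-10,"fingers":-1},{"tx":0,"ty":0,"tz":0,"wx":0,"wy":0,"wz":-10,"fingers":-1}]}}

```text
t: 4.38
tool_pos: [504.0, -143.9, 155.9]
tool_rot: [-0.411, -3.113, 0.0]
ft_force: [-1.1, 0.7, 0.1]
opening: 91.9
grasp_force: 0.0
```

{"name": "servo_tool", "arguments": {"targets": [{"tx":0,"ty":0,"tz":0,"wx":0,"wy":0,"wz":-10,"fingers":-1},{"tx":0,"ty":0,"tz":0,"wx":0,"wy":0,"wz":-10,"fingers":-1},{"tx":0,"ty":0,"tz":0,"wx":0,"wy":0,"wz":0,"fingers":-1},{"tx":0,"ty":0,"tz":0,"wx":0,"wy":0,"wz":0,"fingers":-1}]}}

```text
t: 4.88
tool_pos: [504.7, -143.7, 156.7]
tool_rot: [0.124, -3.139, -0.0]
ft_force: [0.2, 0.1, 0.5]
opening: 91.8
grasp_force: 0.0
```

```bash
python3 st.py 504.6 -143.9; python3 -c "
from h import *
f=grab_frame('wrist');cv2.imwrite('pics/w.png',f['color'])"
```

```text
t 4.88 pos [ 504.7 -143.7  156.7] tool-frame delta cm [ 0.01 -0.02  7.63] yaw -175.5 zaxis [-0. -0. -1.]
q [ 1.12  0.63 -1.18  1.91  0.67  1.06  1.3 ] F [0.2 0.1 0.5] M [ 0.13 -0.11  0.05] op 91.8
```

View pics/w.png

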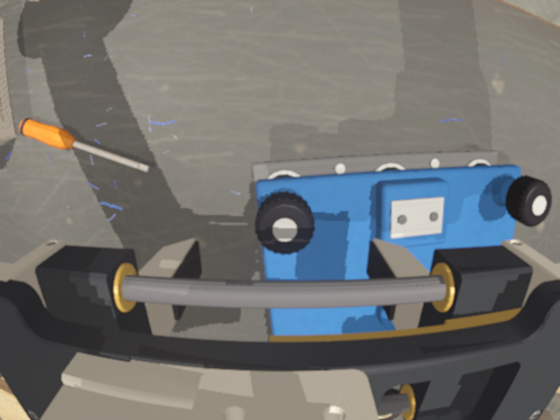

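The wrist view shows the right knob top at (285,228), midway between the fingertips at x of about 190 and 385, so it is aligned. Next I descend and grip gently.

{"name": "servo_tool", "arguments": {"targets": [{"tx":0,"ty":0,"tz":1.5,"wx":0,"wy":0,"wz":0,"fingers":-1},{"tx":0,"ty":0,"tz":1.5,"wx":0,"wy":0,"wz":0,"fingers":-1},{"tx":0,"ty":0,"tz":1.5,"wx":0,"wy":0,"wz":0,"fingers":-1},{"tx":0,"ty":0,"tz":1.5,"wx":0,"wy":0,"wz":0,"fingers":-1},{"tx":0,"ty":0,"tz":1,"wx":0,"wy":0,"wz":0,"fingers":-1},{"tx":0,"ty":0,"tz":0.6,"wx":0,"wy":0,"wz":0,"fingers":-1},{"tx":0,"ty":0,"tz":0,"wx":0,"wy":0,"wz":0,"fingers":-1},{"tx":0,"ty":0,"tz":0,"wx":0,"wy":0,"wz":0,"fingers":-1},{"tx":0,"ty":0,"tz":0,"wx":0,"wy":0,"wz":0,"fingers":-1}]}}

```text
t: 6.05
tool_pos: [505.1, -143.6, 81.2]
tool_rot: [-0.131, 3.138, -0.001]
ft_force: [0.4, 0.4, -0.1]
opening: 91.7
grasp_force: 0.0
```

```bash
cat > av.py <<'E'
from h import *
F=[];M=[]
for i in range(4):
    f=grab_frame('side'); s=observe();F.append(s['ft_force']);M.append(s['moment'])
Rm=R.from_rotvec(s['tool_rot']).as_matrix()
print('t',round(s['t'],2),'F',np.mean(F,0).round(2),'+-',np.std(F,0).round(2),'M',np.mean(M,0).round(3),'pos',s['tool_pos'].round(2),'yaw',np.degrees(np.arctan2(Rm[1,0],Rm[0,0])).round(1),'q7',s['joints'][6].round(2),'op',round(s['opening'],1),'g',s['grasp_force'])
print('F in tool',(Rm.T@np.mean(F,0)).round(2))
E
python3 av.py
```

```text
t 6.25 F [-0.28 -0.11  0.06] +- [0.53 0.49 0.54] M [ 0.107 -0.137  0.033] pos [ 504.86 -143.64   80.93] yaw -175.2 q7 1.22 op 91.4 g 0.0
F in tool [ 0.28 -0.09 -0.06]
```

{"name": "servo_tool", "arguments": {"grip_force": 12, "targets": [{"tx":0,"ty":0,"tz":0,"wx":0,"wy":0,"wz":0,"fingers":-0.4},{"tx":0,"ty":0,"tz":0,"wx":0,"wy":0,"wz":0,"fingers":-0.2},{"tx":0,"ty":0,"tz":0,"wx":0,"wy":0,"wz":0,"fingers":0},{"tx":0,"ty":0,"tz":0,"wx":0,"wy":0,"wz":0,"fingers":0.1},{"tx":0,"ty":0,"tz":0,"wx":0,"wy":0,"wz":0,"fingers":0.15},{"tx":0,"ty":0,"tz":0,"wx":0,"wy":0,"wz":0,"fingers":0.25},{"tx":0,"ty":0,"tz":0,"wx":0,"wy":0,"wz":0,"fingers":0.4},{"tx":0,"ty":0,"tz":0,"wx":0,"wy":0,"wz":0,"fingers":0.4}]}}

```text
t: 7.25
tool_pos: [504.8, -143.3, 80.7]
tool_rot: [-0.132, 3.139, 0.0]
ft_force: [0.4, 0.5, 0.3]
opening: 39.6
grasp_force: 12.0
```

```bash
python3 av.py
```

```text
t 7.45 F [ 0.31  1.14 -0.59] +- [0.32 0.18 0.58] M [ 0.338 -0.116 -0.017] pos [ 504.77 -143.32   80.73] yaw -175.2 q7 1.22 op 39.5 g 12.000010013580322
F in tool [-0.41  1.11  0.59]
```

{"name": "servo_tool", "arguments": {"targets": [{"tx":0,"ty":0,"tz":0,"wx":0,"wy":0,"wz":8,"fingers":0.4},{"tx":0,"ty":0,"tz":0,"wx":0,"wy":0,"wz":8,"fingers":0.4},{"tx":0,"ty":0,"tz":0,"wx":0,"wy":0,"wz":8,"fingers":0.4},{"tx":0,"ty":0,"tz":0,"wx":0,"wy":0,"wz":6,"fingers":0.4},{"tx":0,"ty":0,"tz":0,"wx":0,"wy":0,"wz":0,"fingers":0.4}]}}

```text
t: 8.07
tool_pos: [504.8, -143.2, 80.8]
tool_rot: [0.683, 3.066, 0.0]
ft_force: [0.8, 1.8, -0.6]
opening: 39.4
grasp_force: 12.0
```

```bash
python3 av.py
```

```text
t 8.28 F [ 0.04  1.81 -0.31] +- [0.32 0.23 0.46] M [ 0.543 -0.134 -0.034] pos [ 504.79 -143.21   80.71] yaw 154.9 q7 0.77 op 39.6 g 11.999987661838531
F in tool [0.73 1.65 0.31]
```

{"name": "servo_tool", "arguments": {"targets": [{"tx":0,"ty":0,"tz":0,"wx":0,"wy":0,"wz":5,"fingers":0.4},{"tx":0,"ty":0,"tz":0,"wx":0,"wy":0,"wz":5,"fingers":0.4},{"tx":0,"ty":0,"tz":0,"wx":0,"wy":0,"wz":5,"fingers":0.4},{"tx":0,"ty":0,"tz":0,"wx":0,"wy":0,"wz":0,"fingers":0.4}]}}

```text
t: 8.78
tool_pos: [504.8, -143.2, 80.7]
tool_rot: [-1.077, -2.951, -0.001]
ft_force: [0.1, 2.5, -0.4]
opening: 39.7
grasp_force: 12.0
```

```bash
python3 av.py
```

```text
t 8.97 F [0.04 2.6  0.12] +- [0.42 0.21 0.22] M [ 0.735 -0.181 -0.035] pos [ 504.85 -143.18   80.71] yaw 139.9 q7 0.55 op 39.9 g 11.999992579221725
F in tool [ 1.64  2.01 -0.12]
```

{"name": "servo_tool", "arguments": {"targets": [{"tx":0.03,"ty":0.04,"tz":0,"wx":0,"wy":0,"wz":0,"fingers":0.4},{"tx":0,"ty":0,"tz":0,"wx":0,"wy":0,"wz":5,"fingers":0.4},{"tx":0,"ty":0,"tz":0,"wx":0,"wy":0,"wz":5,"fingers":0.4},{"tx":0,"ty":0,"tz":0,"wx":0,"wy":0,"wz":0,"fingers":0.4}]}}

```text
t: 9.48
tool_pos: [504.8, -143.1, 80.8]
tool_rot: [1.331, 2.845, -0.0]
ft_force: [-0.1, 2.9, -0.7]
opening: 39.4
grasp_force: 12.0
```

```bash
python3 av.py
```

```text
t 9.68 F [0.08 1.77 0.2 ] +- [0.26 0.15 0.35] M [ 0.546 -0.23  -0.026] pos [ 504.84 -143.13   80.73] yaw 129.9 q7 0.4 op 39.4 g 11.999986320734024
F in tool [ 1.31  1.2  -0.2 ]
```

{"name": "servo_tool", "arguments": {"targets": [{"tx":0,"ty":0,"tz":0,"wx":0,"wy":0,"wz":5,"fingers":0.4},{"tx":0,"ty":0,"tz":0,"wx":0,"wy":0,"wz":5,"fingers":0.4},{"tx":0,"ty":0,"tz":0,"wx":0,"wy":0,"wz":0,"fingers":0.4}]}}

```text
t: 10.05
tool_pos: [504.9, -143.1, 80.8]
tool_rot: [1.573, 2.719, -0.0]
ft_force: [-0.3, 1.2, -0.5]
opening: 39.4
grasp_force: 12.0
```

```bash
python3 av.py
```

```text
t 10.25 F [-0.11  1.58 -0.11] +- [0.19 0.3  0.18] M [ 0.461 -0.277 -0.035] pos [ 504.87 -143.13   80.75] yaw 119.9 q7 0.25 op 39.8 g 11.999957710504532
F in tool [1.43 0.69 0.11]
```

{"name": "servo_tool", "arguments": {"targets": [{"tx":0,"ty":0,"tz":0,"wx":0,"wy":0,"wz":6,"fingers":0.4},{"tx":0,"ty":0,"tz":0,"wx":0,"wy":0,"wz":6,"fingers":0.4},{"tx":0,"ty":0,"tz":0,"wx":0,"wy":0,"wz":0,"fingers":0.4}]}}

```text
t: 10.62
tool_pos: [504.9, -143.1, 80.8]
tool_rot: [1.849, 2.54, -0.0]
ft_force: [0.0, 2.8, -0.9]
opening: 39.5
grasp_force: 12.0
```

```bash
python3 av.py
```

```text
t 10.82 F [0.71 2.07 0.17] +- [0.67 0.32 0.32] M [ 0.427 -0.286 -0.031] pos [ 504.94 -143.09   80.77] yaw 107.9 q7 0.07 op 39.6 g 11.999984979629517
F in tool [ 1.75  1.32 -0.17]
```

{"name": "servo_tool", "arguments": {"targets": [{"tx":0,"ty":0,"tz":0,"wx":0,"wy":0,"wz":6,"fingers":0.4},{"tx":0,"ty":0,"tz":0,"wx":0,"wy":0,"wz":6,"fingers":0.4},{"tx":0,"ty":0,"tz":0,"wx":0,"wy":0,"wz":0,"fingers":0.4}]}}

```text
t: 11.2
tool_pos: [505.0, -143.0, 80.9]
tool_rot: [2.104, 2.333, -0.0]
ft_force: [0.6, 1.1, 1.0]
opening: 39.5
grasp_force: 12.0
```

```bash
python3 av.py
```

```text
t 11.4 F [0.89 1.78 1.6 ] +- [0.24 0.59 0.5 ] M [ 0.434 -0.233  0.007] pos [ 504.97 -143.01   80.86] yaw 95.9 q7 -0.11 op 40.1 g 12.000136077404022
F in tool [ 1.68  1.07 -1.6 ]
```

{"name": "servo_tool", "arguments": {"targets": [{"tx":0,"ty":0,"tz":0,"wx":0,"wy":0,"wz":6,"fingers":0.4},{"tx":0,"ty":0,"tz":0,"wx":0,"wy":0,"wz":6,"fingers":0.4},{"tx":0,"ty":0,"tz":0,"wx":0,"wy":0,"wz":0,"fingers":0.4}]}}

```text
t: 11.78
tool_pos: [505.1, -143.0, 81.0]
tool_rot: [2.336, 2.1, 0.0]
ft_force: [0.7, 1.9, 4.1]
opening: 39.7
grasp_force: 12.0
```

```bash
python3 av.py
```

```text
t 11.97 F [-0.15  2.28  4.69] +- [0.63 0.17 0.68] M [ 0.447 -0.153 -0.022] pos [ 505.09 -143.04   80.96] yaw 83.9 q7 -0.29 op 39.6 g 12.000209391117096
F in tool [ 2.26 -0.39 -4.69]
```

{"name": "servo_tool", "arguments": {"targets": [{"tx":0,"ty":0,"tz":0,"wx":0,"wy":0,"wz":4,"fingers":0.4},{"tx":0,"ty":0,"tz":0,"wx":0,"wy":0,"wz":0,"fingers":0.4},{"tx":0,"ty":0,"tz":0,"wx":0,"wy":0,"wz":0,"fingers":0.4}]}}

```text
t: 12.35
tool_pos: [505.1, -143.0, 81.0]
tool_rot: [2.408, 2.017, 0.001]
ft_force: [-0.4, 2.1, 5.8]
opening: 40.0
grasp_force: 12.0
```

```bash
python3 av.py; python3 - <<'E'
import numpy as np
from scipy.optimize import fsolve
X=np.array([85,85,-85,-85,-85.]);Y=np.array([95,-95,0,105,-105.])
def sol(aL,aR,cx=0):
    e0=lambda:0
    f=lambda p,e:(12*np.maximum(p[0]+p[1]*X/100+p[2]*Y/100+e,0))
    g=lambda p,e:[f(p,e).sum()-22.6,(f(p,e)*(X-cx)).sum()/50,(f(p,e)*Y).sum()/50]
    off=np.array([0,0,0,-99,-99.]); p=fsolve(g,[.7,-.2,0],args=(off,))
    h=p[0]-p[1]*.85
    e=np.array([0,0,0,-h+2.5*aL,-h+2.5*aR]); q=fsolve(g,p,args=(e,))
    return f(q,e).round(1),round((h-(q[0]-q[1]*.85+q[2]*1.05))/2.5,3)
for cx in(-10,0,10):
  for a in[(-9,.45),(.35,.35),(.45,.45),(.5,.5),(.6,.6),(.35,.55)]: print(cx,a,sol(*a,cx))
E
```

```text
t 12.55 F [0.22 2.4  5.75] +- [0.19 0.4  0.52] M [ 0.501 -0.12  -0.027] pos [ 505.1  -143.04   81.01] yaw 79.9 q7 -0.35 op 39.3 g 12.000343948602676
F in tool [ 2.4  -0.2  -5.75]
-10 (-9, 0.45) (array([7.8, 2.1, 7.5, 0. , 5.2]), np.float64(0.067))
-10 (0.35, 0.35) (array([5. , 5. , 5.6, 3.5, 3.5]), np.float64(0.233))
-10 (0.45, 0.45) (array([5. , 5. , 3.6, 4.5, 4.5]), np.float64(0.3))
-10 (0.5, 0.5) (array([5. , 5. , 2.6, 5. , 5. ]), np.float64(0.333))
-10 (0.6, 0.6) (array([5. , 5. , 0.6, 6. , 6. ]), np.float64(0.4))
-10 (0.35, 0.55) (array([6.5, 3.5, 3.6, 3.1, 5.9]), np.float64(0.245))
0 (-9, 0.45) (array([8.5, 2.8, 6.1, 0. , 5.2]), np.float64(0.067))
0 (0.35, 0.35) (array([5.6, 5.6, 4.3, 3.5, 3.5]), np.float64(0.233))
0 (0.45, 0.45) (array([5.7, 5.7, 2.3, 4.5, 4.5]), np.float64(0.3))
0 (0.5, 0.5) (array([5.6, 5.6, 1.3, 5. , 5. ]), np.float64(0.333))
0 (0.6, 0.6) (array([5.6, 5.6, 0. , 5.7, 5.7]), np.float64(0.412))
0 (0.35, 0.55) (array([7.1, 4.2, 2.3, 3.1, 5.9]), np.float64(0.245))
10 (-9, 0.45) (array([9.2, 3.5, 4.8, 0. , 5.2]), np.float64(0.067))
10 (0.35, 0.35) (array([6.3, 6.3, 3. , 3.5, 3.5]), np.float64(0.233))
10 (0.45, 0.45) (array([6.3, 6.3, 1. , 4.5, 4.5]), np.float64(0.3))
10 (0.5, 0.5) (array([6.3, 6.3, 0. , 5. , 5. ]), np.float64(0.334))
10 (0.6, 0.6) (array([6.3, 6.3, 0. , 5. , 5. ]), np.float64(0.434))
10 (0.35, 0.55) (array([7.8, 4.8, 1. , 3.1, 5.9]), np.float64(0.245))
```

{"name": "servo_tool", "arguments": {"targets": [{"tx":0,"ty":0,"tz":0,"wx":0,"wy":0,"wz":0,"fingers":0},{"tx":0,"ty":0,"tz":0,"wx":0,"wy":0,"wz":0,"fingers":-0.5},{"tx":0,"ty":0,"tz":0,"wx":0,"wy":0,"wz":0,"fingers":-1},{"tx":0,"ty":0,"tz":0,"wx":0,"wy":0,"wz":0,"fingers":-1},{"tx":0,"ty":0,"tz":0,"wx":0,"wy":0,"wz":0,"fingers":-1},{"tx":0,"ty":0,"tz":0,"wx":0,"wy":0,"wz":0,"fingers":-1}]}}

```text
t: 13.3
tool_pos: [504.8, -143.0, 80.7]
tool_rot: [2.41, 2.015, 0.0]
ft_force: [0.2, 0.3, -0.1]
opening: 89.8
grasp_force: 0.0
```

```bash
python3 av.py; python3 st.py 471.6 64.3 226
```

```text
t 13.5 F [-0.34  0.04 -0.01] +- [0.27 0.76 0.41] M [ 0.004 -0.08  -0.032] pos [ 504.83 -142.99   80.76] yaw 79.8 q7 -0.35 op 91.9 g 0.0
F in tool [-0.02 -0.34  0.01]
t 13.5 pos [ 504.8 -143.    80.8] tool-frame delta cm [ 19.81  -6.94 -14.53] yaw 79.8 zaxis [ 0. -0. -1.]
q [ 0.75  0.54 -0.66  1.97  0.46  0.79 -0.35] F [-0.1  1.1 -0.6] M [-0.   -0.08 -0.03] op 91.9
```

{"name": "servo_tool", "arguments": {"targets": [{"tx":0,"ty":0,"tz":-3.6,"wx":0,"wy":0,"wz":0,"fingers":-1},{"tx":0,"ty":0,"tz":-3.6,"wx":0,"wy":0,"wz":0,"fingers":-1},{"tx":0,"ty":0,"tz":-3.6,"wx":0,"wy":0,"wz":0,"fingers":-1},{"tx":0,"ty":0,"tz":-3.6,"wx":0,"wy":0,"wz":0,"fingers":-1},{"tx":0,"ty":0,"tz":0,"wx":0,"wy":0,"wz":0,"fingers":-1},{"tx":5,"ty":-1.74,"tz":0,"wx":0,"wy":0,"wz":0,"fingers":-1},{"tx":5,"ty":-1.74,"tz":0,"wx":0,"wy":0,"wz":0,"fingers":-1},{"tx":5,"ty":-1.74,"tz":0,"wx":0,"wy":0,"wz":0,"fingers":-1},{"tx":4.81,"ty":-1.72,"tz":0,"wx":0,"wy":0,"wz":0,"fingers":-1},{"tx":0,"ty":0,"tz":0,"wx":0,"wy":0,"wz":-10,"fingers":-1},{"tx":0,"ty":0,"tz":0,"wx":0,"wy":0,"wz":-10,"fingers":-1},{"tx":0,"ty":0,"tz":0,"wx":0,"wy":0,"wz":-10,"fingers":-1}]}}

```text
t: 15.0
tool_pos: [470.8, 64.4, 223.8]
tool_rot: [-1.797, -2.575, 0.001]
ft_force: [-0.1, -0.0, 0.5]
opening: 91.6
grasp_force: 0.0
```

{"name": "servo_tool", "arguments": {"targets": [{"tx":0,"ty":0,"tz":0,"wx":0,"wy":0,"wz":-10,"fingers":-1},{"tx":0,"ty":0,"tz":0,"wx":0,"wy":0,"wz":-10,"fingers":-1},{"tx":0,"ty":0,"tz":0,"wx":0,"wy":0,"wz":-10,"fingers":-1},{"tx":0,"ty":0,"tz":0,"wx":0,"wy":0,"wz":-10,"fingers":-1},{"tx":0,"ty":0,"tz":0,"wx":0,"wy":0,"wz":-10,"fingers":-1},{"tx":0,"ty":0,"tz":0,"wx":0,"wy":0,"wz":-10,"fingers":-1},{"tx":0,"ty":0,"tz":0,"wx":0,"wy":0,"wz":-10,"fingers":-1},{"tx":0,"ty":0,"tz":0,"wx":0,"wy":0,"wz":-10,"fingers":-1},{"tx":0,"ty":0,"tz":0,"wx":0,"wy":0,"wz":0,"fingers":-1},{"tx":0,"ty":0,"tz":0,"wx":0,"wy":0,"wz":0,"fingers":-1}]}}

```text
t: 16.25
tool_pos: [471.2, 64.2, 224.3]
tool_rot: [0.263, -3.13, -0.001]
ft_force: [-0.2, -0.1, 1.1]
opening: 91.5
grasp_force: 0.0
```

```bash
python3 st.py 471.6 64.3 80.7; python3 - <<'E'
from h import *
f=grab_frame('top');P=pts(f);Q=P[cut_out('top','stand')[0]['region']&(f['range_z']>0)]
k=abs(Q[:,2]-62)<8;print(cv2.minAreaRect(Q[k][:,:2].astype(np.float32)))
m=(np.hypot(P[...,0]-505,P[...,1]+143)<35)&(abs(P[...,2]-113)<6);print(cv2.minEnclosingCircle(P[m][:,:2].astype(np.float32)))
cv2.imwrite('pics/w2.png',grab_frame('wrist')['color'])
E
```

```text
t 16.25 pos [471.2  64.2 224.3] tool-frame delta cm [-0.05 -0.   14.36] yaw -170.4 zaxis [-0.001  0.    -1.   ]
q [ 0.87  0.45 -1.31  1.96  0.48  1.11  1.1 ] F [-0.2 -0.1  1.1] M [ 0.12 -0.12 -0.03] op 91.5
((572.3323364257812, -25.844482421875), (214.2689666748047, 254.6849822998047), 8.921788215637207)
((504.46917724609375, -143.48573303222656), 20.110666275024414)
```

View pics/w2.png

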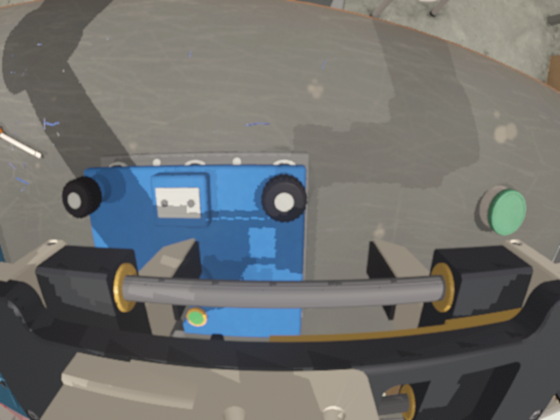

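The left knob top is at (284,200), centred between the fingertips. The stand has hardly moved. Now I descend on the left knob.

{"name": "servo_tool", "arguments": {"targets": [{"tx":0,"ty":0,"tz":2,"wx":0,"wy":0,"wz":0,"fingers":-1},{"tx":0,"ty":0,"tz":2.5,"wx":0,"wy":0,"wz":0,"fingers":-1},{"tx":0,"ty":0,"tz":2.5,"wx":0,"wy":0,"wz":0,"fingers":-1},{"tx":0,"ty":0,"tz":2,"wx":0,"wy":0,"wz":0,"fingers":-1},{"tx":0,"ty":0,"tz":2,"wx":0,"wy":0,"wz":0,"fingers":-1},{"tx":0,"ty":0,"tz":1.5,"wx":0,"wy":0,"wz":0,"fingers":-1},{"tx":0,"ty":0,"tz":1.2,"wx":0,"wy":0,"wz":0,"fingers":-1},{"tx":0,"ty":0,"tz":0.66,"wx":0,"wy":0,"wz":0,"fingers":-1},{"tx":0,"ty":0,"tz":0,"wx":0,"wy":0,"wz":0,"fingers":-1},{"tx":0,"ty":0,"tz":0,"wx":0,"wy":0,"wz":0,"fingers":-1}]}}

```text
t: 17.65
tool_pos: [472.0, 64.3, 81.6]
tool_rot: [-0.268, 3.129, -0.0]
ft_force: [0.3, 0.4, 0.6]
opening: 91.7
grasp_force: 0.0
```

```bash
python3 av.py
```

```text
t 17.85 F [-0.55 -0.06  0.07] +- [0.41 0.56 0.53] M [ 0.114 -0.126 -0.019] pos [471.92  64.2   81.5 ] yaw -170.2 q7 0.9 op 91.7 g 0.0
F in tool [ 0.55  0.04 -0.07]
```

{"name": "servo_tool", "arguments": {"grip_force": 12, "targets": [{"tx":0,"ty":0,"tz":0,"wx":0,"wy":0,"wz":0,"fingers":-0.4},{"tx":0,"ty":0,"tz":0,"wx":0,"wy":0,"wz":0,"fingers":-0.2},{"tx":0,"ty":0,"tz":0,"wx":0,"wy":0,"wz":0,"fingers":0},{"tx":0,"ty":0,"tz":0,"wx":0,"wy":0,"wz":0,"fingers":0.1},{"tx":0,"ty":0,"tz":0,"wx":0,"wy":0,"wz":0,"fingers":0.15},{"tx":0,"ty":0,"tz":0,"wx":0,"wy":0,"wz":0,"fingers":0.25},{"tx":0,"ty":0,"tz":0,"wx":0,"wy":0,"wz":0,"fingers":0.4},{"tx":0,"ty":0,"tz":0,"wx":0,"wy":0,"wz":0,"fingers":0.4}]}}

```text
t: 18.85
tool_pos: [471.6, 64.3, 81.1]
tool_rot: [-0.268, 3.13, 0.0]
ft_force: [-0.3, 0.2, -0.1]
opening: 39.8
grasp_force: 12.0
```

```bash
python3 av.py
```

```text
t 19.05 F [-0.32 -0.09  0.07] +- [0.24 0.7  0.9 ] M [ 0.224 -0.094 -0.003] pos [471.54  64.28  81.12] yaw -170.2 q7 0.9 op 39.7 g 11.999993026256561
F in tool [ 0.33 -0.04 -0.07]
```

{"name": "servo_tool", "arguments": {"targets": [{"tx":0,"ty":0,"tz":0,"wx":0,"wy":0,"wz":7,"fingers":0.4},{"tx":0,"ty":0,"tz":0,"wx":0,"wy":0,"wz":7,"fingers":0.4},{"tx":0,"ty":0,"tz":0,"wx":0,"wy":0,"wz":7,"fingers":0.4},{"tx":0,"ty":0,"tz":0,"wx":0,"wy":0,"wz":7,"fingers":0.4},{"tx":0,"ty":0,"tz":0,"wx":0,"wy":0,"wz":0,"fingers":0.4}]}}

```text
t: 19.68
tool_pos: [471.6, 64.4, 81.2]
tool_rot: [0.495, 3.102, -0.0]
ft_force: [0.3, 1.0, -0.8]
opening: 39.8
grasp_force: 12.0
```

```bash
python3 av.py
```

```text
t 19.88 F [-0.23  1.07  0.23] +- [0.47 0.28 0.43] M [ 0.309 -0.102 -0.037] pos [471.59  64.47  81.15] yaw 161.9 q7 0.49 op 39.6 g 11.999967098236084
F in tool [ 0.56  0.95 -0.23]
```

{"name": "servo_tool", "arguments": {"targets": [{"tx":0,"ty":0,"tz":0,"wx":0,"wy":0,"wz":5,"fingers":0.4},{"tx":0,"ty":0,"tz":0,"wx":0,"wy":0,"wz":5,"fingers":0.4},{"tx":0,"ty":0,"tz":0,"wx":0,"wy":0,"wz":0,"fingers":0.4}]}}

```text
t: 20.25
tool_pos: [471.6, 64.5, 81.2]
tool_rot: [0.763, 3.047, 0.0]
ft_force: [0.3, 1.6, 0.3]
opening: 40.0
grasp_force: 12.0
```

```bash
python3 av.py
```

```text
t 20.45 F [0.04 1.56 0.18] +- [0.55 0.26 0.31] M [ 0.484 -0.131 -0.033] pos [471.6   64.51  81.14] yaw 151.9 q7 0.35 op 39.6 g 11.999991685152054
F in tool [ 0.7   1.39 -0.18]
```

{"name": "servo_tool", "arguments": {"targets": [{"tx":0,"ty":0,"tz":0,"wx":0,"wy":0,"wz":5,"fingers":0.4},{"tx":0,"ty":0,"tz":0,"wx":0,"wy":0,"wz":5,"fingers":0.4},{"tx":0,"ty":0,"tz":0,"wx":0,"wy":0,"wz":0,"fingers":0.4}]}}

```text
t: 20.82
tool_pos: [471.6, 64.5, 81.2]
tool_rot: [1.025, 2.969, 0.001]
ft_force: [0.4, 2.8, 0.5]
opening: 39.7
grasp_force: 12.0
```

```bash
python3 av.py
```

```text
t 21.02 F [-0.01  2.55  0.44] +- [0.51 0.44 0.57] M [ 0.627 -0.172 -0.032] pos [471.65  64.52  81.16] yaw 141.9 q7 0.2 op 39.8 g 12.000039964914322
F in tool [ 1.59  2.   -0.44]
```

{"name": "servo_tool", "arguments": {"targets": [{"tx":0,"ty":0,"tz":0,"wx":0,"wy":0,"wz":5,"fingers":0.4},{"tx":0,"ty":0,"tz":0,"wx":0,"wy":0,"wz":5,"fingers":0.4},{"tx":0,"ty":0,"tz":0,"wx":0,"wy":0,"wz":0,"fingers":0.4}]}}

```text
t: 21.4
tool_pos: [471.7, 64.5, 81.2]
tool_rot: [1.28, 2.869, 0.001]
ft_force: [0.2, 1.9, 1.6]
opening: 39.4
grasp_force: 12.0
```

```bash
python3 av.py
```

```text
t 21.6 F [-0.32  2.71  0.92] +- [0.49 0.29 0.25] M [ 0.756 -0.208 -0.007] pos [471.69  64.51  81.2 ] yaw 131.9 q7 0.05 op 39.7 g 12.000089138746262
F in tool [ 2.23  1.57 -0.92]
```

{"name": "servo_tool", "arguments": {"targets": [{"tx":0.03,"ty":0.03,"tz":0,"wx":0,"wy":0,"wz":0,"fingers":0.4},{"tx":0,"ty":0,"tz":0,"wx":0,"wy":0,"wz":5,"fingers":0.4},{"tx":0,"ty":0,"tz":0,"wx":0,"wy":0,"wz":3,"fingers":0.4},{"tx":0,"ty":0,"tz":0,"wx":0,"wy":0,"wz":0,"fingers":0.4}]}}

```text
t: 22.1
tool_pos: [471.8, 64.6, 81.3]
tool_rot: [1.479, 2.771, -0.0]
ft_force: [-0.3, 0.9, 2.7]
opening: 39.6
grasp_force: 12.0
```

```bash
python3 av.py;python3 av.py
```

```text
t 22.3 F [0.15 2.45 2.39] +- [0.31 0.36 0.67] M [ 0.529 -0.255 -0.031] pos [471.79  64.55  81.24] yaw 123.8 q7 -0.07 op 39.6 g 12.000136971473694
F in tool [ 1.94  1.49 -2.39]
t 22.5 F [0.2  2.39 3.2 ] +- [0.24 0.87 0.38] M [ 0.466 -0.226  0.032] pos [471.76  64.56  81.22] yaw 123.8 q7 -0.07 op 39.5 g 12.000157088041306
F in tool [ 1.87  1.5  -3.2 ]
```

{"name": "servo_tool", "arguments": {"targets": [{"tx":0,"ty":0,"tz":0,"wx":0,"wy":0,"wz":4,"fingers":0.4},{"tx":0,"ty":0,"tz":0,"wx":0,"wy":0,"wz":4,"fingers":0.4},{"tx":0,"ty":0,"tz":0,"wx":0,"wy":0,"wz":0,"fingers":0.4}]}}

```text
t: 22.88
tool_pos: [471.8, 64.6, 81.3]
tool_rot: [1.668, 2.661, -0.0]
ft_force: [-0.2, 1.9, 4.4]
opening: 39.7
grasp_force: 12.0
```

```bash
python3 av.py;python3 av.py
```

```text
t 23.07 F [0.7  1.53 4.51] +- [0.36 0.5  0.24] M [ 0.35 -0.23 -0.02] pos [471.81  64.6   81.25] yaw 115.9 q7 -0.19 op 39.7 g 12.000321596860886
F in tool [ 1.07  1.3  -4.51]
t 23.27 F [0.42 1.29 5.25] +- [0.34 0.37 0.23] M [ 0.331 -0.248  0.013] pos [471.81  64.57  81.24] yaw 115.8 q7 -0.19 op 39.7 g 12.000303268432617
F in tool [ 0.98  0.94 -5.25]
```

{"name": "servo_tool", "arguments": {"targets": [{"tx":0,"ty":0,"tz":0,"wx":0,"wy":0,"wz":3,"fingers":0.4},{"tx":0,"ty":0,"tz":0,"wx":0,"wy":0,"wz":0,"fingers":0.4},{"tx":0,"ty":0,"tz":0,"wx":0,"wy":0,"wz":0,"fingers":0.4}]}}

```text
t: 23.65
tool_pos: [471.8, 64.6, 81.3]
tool_rot: [1.738, 2.617, 0.0]
ft_force: [0.2, 1.7, 5.9]
opening: 39.4
grasp_force: 12.0
```

```bash
python3 av.py;python3 av.py
```

```text
t 23.85 F [0.07 1.65 6.11] +- [0.28 0.33 0.45] M [ 0.315 -0.234 -0.066] pos [471.85  64.57  81.28] yaw 112.8 q7 -0.23 op 39.7 g 12.000328749418259
F in tool [ 1.49  0.7  -6.11]
t 24.05 F [0.28 1.44 5.39] +- [0.26 0.31 0.79] M [ 0.31  -0.225 -0.058] pos [471.87  64.58  81.3 ] yaw 112.8 q7 -0.23 op 39.5 g 12.000378370285034
F in tool [ 1.22  0.82 -5.39]
```

{"name": "servo_tool", "arguments": {"targets": [{"tx":0,"ty":0,"tz":0,"wx":0,"wy":0,"wz":0,"fingers":0},{"tx":0,"ty":0,"tz":0,"wx":0,"wy":0,"wz":0,"fingers":-0.5},{"tx":0,"ty":0,"tz":0,"wx":0,"wy":0,"wz":0,"fingers":-1},{"tx":0,"ty":0,"tz":0,"wx":0,"wy":0,"wz":0,"fingers":-1},{"tx":0,"ty":0,"tz":0,"wx":0,"wy":0,"wz":0,"fingers":-1},{"tx":0,"ty":0,"tz":0,"wx":0,"wy":0,"wz":0,"fingers":-1},{"tx":0,"ty":0,"tz":-2,"wx":0,"wy":0,"wz":0,"fingers":-1},{"tx":0,"ty":0,"tz":-4,"wx":0,"wy":0,"wz":0,"fingers":-1},{"tx":0,"ty":0,"tz":-4,"wx":0,"wy":0,"wz":0,"fingers":-1},{"tx":0,"ty":0,"tz":-4,"wx":0,"wy":0,"wz":0,"fingers":-1},{"tx":0,"ty":0,"tz":0,"wx":0,"wy":0,"wz":0,"fingers":-1},{"tx":0,"ty":0,"tz":0,"wx":0,"wy":0,"wz":0,"fingers":-1}]}}

```text
t: 25.55
tool_pos: [471.2, 64.2, 220.6]
tool_rot: [1.739, 2.616, -0.001]
ft_force: [-0.0, 0.9, 0.3]
opening: 91.6
grasp_force: 0.0
```

```bash
python3 st.py 471 64 80; python3 - <<'E'
from h import *
f=grab_frame('side');cv2.imwrite('pics/s.png',cv2.resize(f['color'][150:310,190:390],(800,600)))
E
```

```text
t 25.55 pos [471.2  64.2 220.6] tool-frame delta cm [-1.000e-02 -2.000e-02  1.406e+01] yaw 112.8 zaxis [-0.    -0.001 -1.   ]
q [ 0.6   0.27 -0.91  1.97  0.25  1.02 -0.02] F [-0.   0.9  0.3] M [-0.02 -0.1   0.03] op 91.6
```

View pics/s.png

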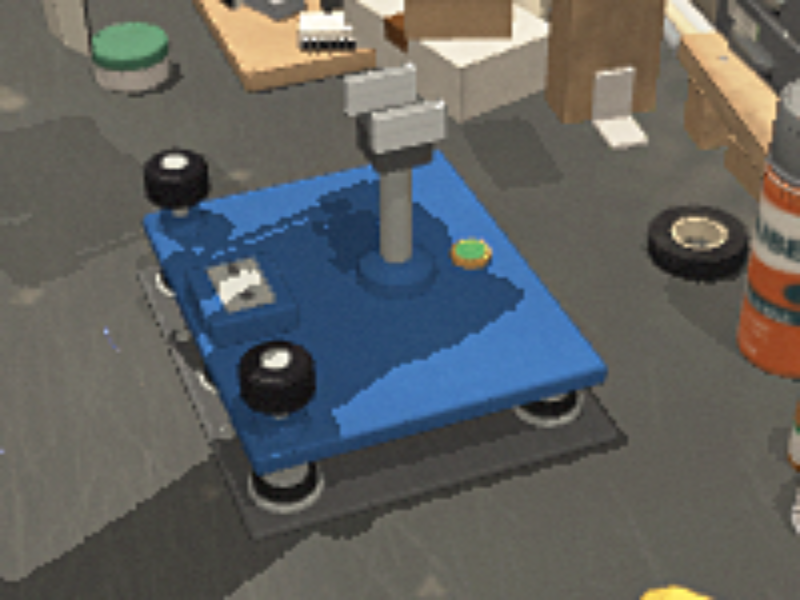

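The stand sits on its pads: the right screw foot is on its pad at (287,480) and the rear right fixed foot at (550,400). The gripper is clear above.

```bash
python3 -c "
from workcell import *
print(sign_off())"
```

```text
the job is handed in; nothing more can be done
None
```

I turned both knobs clockwise to an estimated 0.4–0.5 rad past first touch, with the gripper feeling about 6 N of upward push on each. Then I let go, raised the gripper clear and handed the job in at about 26 s. The stand had shifted less than about 1 mm when checked after the right knob. I saw two of the five feet on their pads and did not measure the load on any foot directly.

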